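# Counterweight and raise the jolley arm

## Task

Slide the steel counterweight ring over the brass pin on the tail of the bowl-forming machine's arm until it sits flat on its seat, and let go of it. Then take the red latch tab at the other end, pull it sideways against its spring, towards the robot, and lift the arm by that tab off its ball, its end about 80 mm up. Finish while still holding the arm raised and still by the latch tab, with the ring on its pin, and leave the bottle, bowl and lid alone.

Things in the scene. Friction and masses are not known exactly. Their poses are not given: they have to be found in the camera images.
- jolley_base: Bowl-forming machine fixed to the table: green plate 130 x 400 mm; origin on the table under its middle. y runs along it from the counterweight tail (-y) to ball and latch (+y), z up. On it: plaster mould, 100 mm wide, 85 high, at y +45 mm; green pivot post, 58 wide, 140 high, at y -60; ball stud (ball and flat collar 36 mm across) at y +150. A grey arm 30 mm wide lies along y above.
- hinge (a point): Centre of the arm's hinge, 125 mm above the table, at y = -60 mm of the base. The hinge axis is the base's x axis.
- profile_arm (a joint): Angle of the grey arm in rad: 0 = down and level on the ball (latched), grows as the ball end rises, stop at 0.55. Its ball end is 210 mm from the hinge (0.38 rad = 78 mm up). The arm is heavy (needs about 3 to 6 N at the latch tab to lift) and falls down again when let go.
- pin_seat (a point): Centre of the 44 mm seat disc at the foot of the brass pin, on the arm's tail 80 mm from the hinge towards -y, 139 mm above the table when the arm is down; the ring's underside rests here. z is the pin's axis, upright when the arm is down. The pin is 19 mm thick and stands 52 mm above the seat, its last 6 mm tapered to 8 mm.
- pin_top (a point): Tip of the brass pin, 52 mm above pin_seat.
- weight_ring: Loose dark steel counterweight ring lying flat on the table: outside diameter 52 mm, bore 24 mm, 30 mm high, about 0.4 kg. Origin at the centre of its underside, z along its bore; either side may be up.
- coupler (a point): Grey socket housing on the arm's ball end, 44 mm (x) by 52 mm (y), covering the ball; origin on the arm's centre line, 210 mm from the hinge, 125 mm above the table when down; its top is 24 mm above the origin. It carries the latch. Its axes are parallel to the base's when the arm is down, and turn with the arm.
- latch (a joint): Travel of the spring latch in m: 0 = home, bolt under the ball's collar, arm locked down (2 mm play); grows as the tab is pulled towards -x of the base, stop at 0.018. Clear of the collar from 0.010: pull to about 0.015 and keep it there until the end has risen some 20 mm. Spring force 4 N at home, 10 N at the stop.
- latch_tab (a point): Grip point of the red latch tab: upright, flat, 12 mm thick (x, the pull direction), 24 mm wide (y), standing 56 mm above the latch plate; its top is 18 mm above this point and 211 mm above the table when down. Above the coupler; pinch it from above, fingers closing along the base's x. Moves with latch and arm, axes those of the coupler.
- slip_bottle: Bystander: light grey slip bottle with a nozzle, 60 mm wide, 165 mm high, origin under its centre.
- glaze_bowl: Bystander: white bowl, 110 mm wide, 50 mm high, origin under its centre.
- clay_lid: Bystander: grey clay lid with a knob, 100 mm wide, 52 mm high, origin under its centre.
Not all that is in view belongs to the job. Several things have the shape of the weight_ring; the one meant has the colours described above.

How it is judged:
By the outcome, as a careful person would: the job done as asked, in the order asked, and still so for the second after the job is handed in, while the arm keeps its last pose, push and grip.
It also fails if it takes over 59 s, if anything falls off the work surface, if the arm or the gripper's body presses on something with over 40 N, if the wrist force passes 120 N, or if a joint passes its speed limit or range.

## Robot

A 7-joint arm with a two-finger parallel gripper is mounted at the origin on the work surface. World frame = base frame: x ahead of the robot, y to its left, z up, the work surface at z = 0. Lengths are in m, angles in rad, forces in N, time in s.
With the tool pointing down it reaches from about 0.375 to 0.925 m from the base axis. Payload 3.1 kg.
Tool frame: the origin (TCP) lies between the finger pads; the fingertips stand 22 mm ahead of it and the grasp point (between the pads) lies 3 mm ahead of it; z points along the fingers, y is the line along which they close (so a half turn about z gives the same grasp; the last joint's range is limited). The gripper opens to 85 mm and grips with 20 to 120 N. Pads are 22 mm wide; open, the fingers measure 114 mm over their backs; the gripper's body (76 mm by 85 mm) begins 54 mm behind the grasp point. The pads swing forward as they close: fully open they stand 13 mm farther back than shut.
Start: joints at [1.159, 0.383, 0.044, 1.598, -0.018, 1.161, -0.05], TCP at [0.201, -0.618, 0.253] pointing down, gripper open.
Joint ranges: [-2.61, 2.61], [-0.41, 2.15], [-1.48, 1.57], [0, 2.5], [-1.57, 4.71], [0.05, 1.97], [-2.85, 2.85]. Speed limits (rad/s): [2.79, 2.79, 3.14, 3.14, 3.14, 3.14, 3.14].

## Interface

Orientations are given as a rotation vector (axis times angle).
In Python, from cell import ctrl gives the robot as it stands.
- The arm moves only by the tool carry_out, never from a script. Its argument "deltas" is a list of rows, each an object of numbers: "tx", "ty", "tz": the shift along the tool's x, y, z in units of 25 mm (1.0 is 25 mm); "roll": the turn about the tool's z in units of 5 degrees (1.0 is 5 degrees). In form: [{"tx": .., "ty": .., "tz": .., "roll": ..}, ...]. A call has 1 to 5 rows; each row shifts and turns the commanded pose from where the row before left it, along the tool's axes as they then stand; what a row does not reach is not made up. A row lasts 1/10 s, in which the tool goes at most 50 mm and 8.59 degrees, less where a joint would pass 70% of its speed; a pose out of reach is approached as far as the arm can. A call is refused whole if a number of a shift passes 1 or a number of a turn 1, either way. A call with a gripper value outside its range is refused whole. "hand" is the closure, from -1 (fully open) to 1 (shut), set as the call begins (left out, the last holds). The fingers move at their own pace and stop on an object; "force" is the grip in N (left out, the last holds). Time passes only in rows, so rows that do not move let the fingers close. It gives the time, the measured TCP pose, the force, the opening and the grip force at its end, in the units of the state.
- ctrl.state(): the state, without advancing time (a new reading comes with each control period).
- ctrl.read_camera(name): name is "scene" or "top"; returns the picture (384x512x3 uint8, red, green, blue); there is no depth.
- ctrl.camera_model(name): a dict with "fov_y" (degrees; the focal length in pixels is half the picture's height over the tangent of half this angle, whatever the lens; pixels are square), "cx", "cy" (the principal point, pixels), "k1" (the pictures are not rectified: a ray, as slopes to the right and down, at radius r is drawn at 1 + k1 r^2 times it, then the intrinsics apply), "T" (4x4, takes a point from camera to world coordinates). Camera axes: x right, y up, looking along -z (the intrinsics and any distortion apply to the point x, -y, -z); pixel columns grow to the right and rows downward; lengths in m; the calibration is good to about 2 mm. A picture is of the moment at which its call begins. camera_model takes no time and is no camera call.
- ctrl.close_job(): hands the job in; it is judged then, once.
Trained networks look in the newest picture that a camera, given by its name, has taken for a name from the list of things; names that differ only in an ending like _2 or _b are one class to them, and where a whole thing is asked for, a point or a joint stands for the part that bears it (a point fixed in the world has none). Each returns a list of dicts, best first, with "score" (0 to 1); they miss things now and then, are a little off and sometimes report something else, mostly with a low value. They report only what shows in the picture. A call takes as long as a camera call. They do not tell look-alikes from the thing itself.
- ctrl.find_in(camera, thing): "rect" ([left, top, width, height] in pixels, round what is visible of it).
The state is a dict: "t": time; "joint_pos": joint angles; "joint_vel": joint speeds; "tau": joint torques, N m; "ee_pos": TCP position; "orientation": TCP orientation; "ft_force": force on the tool from outside, world axes, zero at the start; "torque": the same for the moment, N m; "grip_width": finger opening in m; "grip_force": force on a finger pad.
Only numpy, scipy, OpenCV 4.12 (cv2) and the standard library are available. Lean on these libraries where they do the work, as an engineer would, in place of code of your own. Each camera call takes 0.05 s, during which the arm holds its last target. There are 200 camera calls.

## Working session

There is one attempt and no reset: what is moved stays moved. The work goes in short steps, Python scripts to look and compute and a tool call to move; the robot and the scene stay as the last step left them, time stands still between calls to the robot, and variables do not carry over. Pictures are saved under pics/ and viewed, at most 10 in all, crops included, and the job is handed in when it is done.

Besides the shell and the picture viewer there is one more tool, called by a JSON object that holds its "fn" and its "kwargs", one argument or row to a line. carry_out: Moves the arm, as the interface text tells. Its arguments: {"type":"object","properties":{"deltas":{"type":"array"},"hand":{"type":"number"},"force":{"type":"number"}},"required":["deltas"]}

```bash
mkdir -p pics; cat > h.py <<'E'
import numpy as np, cv2
from cell import ctrl
from scipy.spatial.transform import Rotation as R
def cam(n):
    m=ctrl.camera_model(n); f=192/np.tan(np.radians(m["fov_y"])/2); return m,f,np.array(m["T"])
def ray(n,u,v):
    m,f,T=cam(n); d=np.array([(u-m["cx"])/f,(v-m["cy"])/f]); s=d.copy()
    for _ in range(30): s=d/(1+m["k1"]*(s@s))
    r=T[:3,:3]@np.array([s[0],-s[1],-1]); return T[:3,3],r/np.linalg.norm(r)
def proj(n,p):
    m,f,T=cam(n); q=T[:3,:3].T@(np.array(p)-T[:3,3]); s=np.array([q[0],-q[1]])/-q[2]; s=s*(1+m["k1"]*(s@s))
    return s*f+[m["cx"],m["cy"]]
def atz(n,u,v,z):
    o,r=ray(n,u,v); return o+r*(z-o[2])/r[2]
def tri(obs):
    A=np.zeros((3,3));b=np.zeros(3)
    for n,u,v in obs:
        o,r=ray(n,u,v); P=np.eye(3)-np.outer(r,r); A+=P;b+=P@o
    return np.linalg.solve(A,b)
E
python3 - <<'E'
from h import *
ims=[]
for n in("scene","top"):
    im=ctrl.read_camera(n); cv2.imwrite(f"pics/{n}0.png",cv2.resize(im[:,:,::-1],(800,600),interpolation=cv2.INTER_CUBIC))
    m,f,T=cam(n); print(n,m["fov_y"],m["cx"],m["cy"],m["k1"],T.round(3).tolist())
    for t in("weight_ring","pin_top","pin_seat","coupler","latch_tab","jolley_base","slip_bottle","glaze_bowl","clay_lid"):
        print(t,[(np.round(d["rect"],1).tolist(),round(d["score"],2)) for d in ctrl.find_in(n,t)[:4]])
s=ctrl.state();print(s["t"],s["ee_pos"],R.from_rotvec(s["orientation"]).as_matrix().round(3).tolist())
E
```

```text
scene 49.009479325560946 255.101475621009 190.02399813904935 -0.0662850378671379 [[0.322, -0.744, 0.585, 1.19], [0.947, 0.262, -0.188, -0.204], [-0.013, 0.614, 0.789, 1.076], [0.0, 0.0, 0.0, 1.0]]
weight_ring [([132.2, 229.9, 18.7, 16.0], 0.86), ([93.2, 229.3, 22.2, 16.9], 0.67), ([99.3, 254.8, 20.8, 21.6], 0.62), ([131.2, 199.3, 19.5, 20.6], 0.55)]
pin_top [([212.3, 170.2, 123.4, 53.3], 0.58), ([165.0, 171.8, 25.8, 40.8], 0.28)]
pin_seat [([212.6, 167.6, 118.7, 55.7], 0.93)]
coupler [([210.9, 168.7, 122.4, 53.5], 0.67)]
latch_tab []
jolley_base [([200.8, 172.7, 137.4, 91.6], 0.64)]
slip_bottle [([165.2, 172.0, 25.1, 38.8], 0.83)]
glaze_bowl [([128.6, 276.5, 42.7, 41.5], 0.83)]
clay_lid [([374.6, 162.9, 29.5, 27.6], 0.89)]
top 51.760223072177375 253.19169540762604 186.55194844434394 -0.04144748141291072 [[0.039, 0.972, -0.231, 0.197], [-0.999, 0.037, -0.014, 0.01], [-0.005, 0.232, 0.973, 1.477], [0.0, 0.0, 0.0, 1.0]]
weight_ring [([341.8, 206.1, 17.6, 14.2], 0.64), ([369.3, 186.4, 12.1, 18.3], 0.5), ([369.0, 219.1, 12.5, 15.9], 0.5), ([335.9, 230.4, 12.9, 15.4], 0.48)]
pin_top [([197.0, 165.4, 97.8, 20.2], 0.71), ([121.3, 186.0, 24.2, 21.2], 0.5)]
pin_seat [([198.1, 163.3, 98.5, 27.4], 0.62), ([199.7, 167.9, 104.8, 42.9], 0.56)]
coupler [([197.4, 167.5, 104.6, 42.2], 0.69), ([198.0, 161.6, 100.4, 26.0], 0.68)]
latch_tab [([202.6, 168.7, 9.0, 18.8], 0.72)]
jolley_base [([194.1, 167.6, 110.0, 40.3], 0.61)]
slip_bottle [([306.9, 225.9, 19.0, 18.9], 0.75), ([201.8, 168.4, 8.1, 17.3], 0.73), ([195.2, 168.1, 109.1, 41.2], 0.31)]
glaze_bowl [([339.4, 142.9, 26.8, 25.7], 0.91)]
clay_lid [([193.5, 167.3, 109.7, 43.1], 0.7)]
1.0 [ 0.20063674 -0.61826548  0.253258  ] [[0.951, 0.309, 0.0], [0.309, -0.951, 0.0], [0.0, -0.0, -1.0]]
```

```bash
python3 - <<'E'
from h import *
a=ctrl.read_camera("scene")[150:300,85:345,::-1]; b=ctrl.read_camera("top")[135:255,180:390,::-1]
cv2.imwrite("pics/s1.png",cv2.resize(a,None,fx=3,fy=3,interpolation=cv2.INTER_CUBIC))
cv2.imwrite("pics/t1.png",cv2.resize(b,None,fx=3.8,fy=3.8,interpolation=cv2.INTER_CUBIC)[:600,:800])
E
```

```text
(no output)
```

View pics/s1.png

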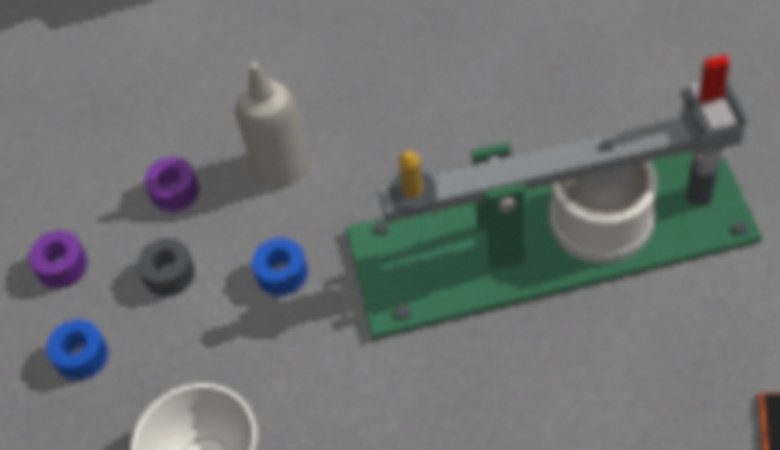

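View pics/t1.png

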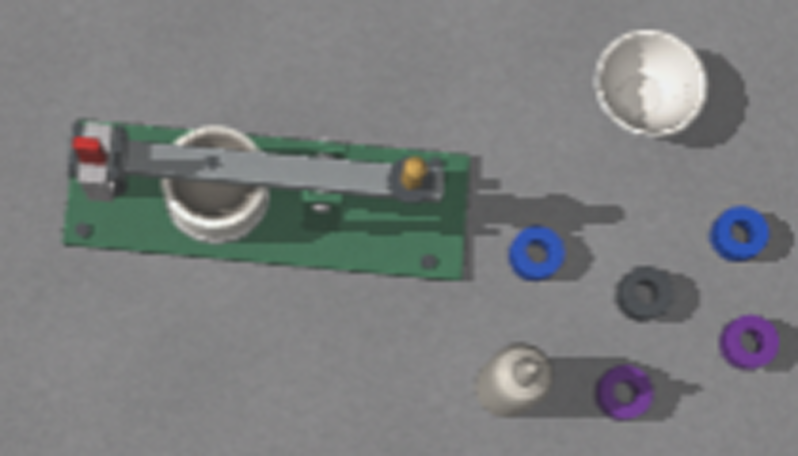

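View pics/scene0.png

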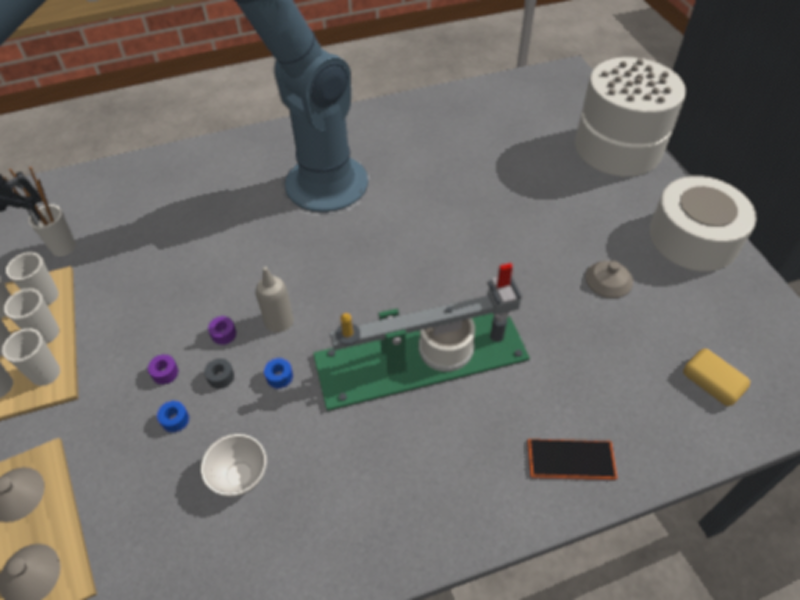

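The dark ring shows at scene px (140,239) and top px (349.5,212). The brass pin tip is at scene (221.7,201.7) and top (289,177), and the red tab at scene (323,175) and top (203,174.5). Next I'll refine these with colour masks.

```bash
cat >> h.py <<'E'
def masks(n):
    im=ctrl.read_camera(n); hsv=cv2.cvtColor(im,cv2.COLOR_RGB2HSV).astype(int); H,S,V=hsv[...,0],hsv[...,1],hsv[...,2]
    return im,{"red":((H<6)|(H>174))&(S>150)&(V>60),"gold":(H>14)&(H<28)&(S>110)&(V>70),"green":(H>60)&(H<85)&(S>80)}
def pts(m,box):
    l,t,r,b=box; ys,xs=np.nonzero(m[t:b,l:r]); return np.c_[xs+l,ys+t]
E
python3 - <<'E'
from h import *
im,M=masks("scene"); it,N=masks("top")
out={}
for k,bs,bt in(("red",(310,160,335,190),(195,160,212,185)),("gold",(210,190,235,220),(280,165,300,190))):
    p=pts(M[k],bs);q=pts(N[k],bt); print(k,len(p),p.min(0),p.max(0),p.mean(0),len(q),q.min(0),q.max(0),q.mean(0))
    c=tri([("scene",*p.mean(0)),("top",*q.mean(0))]);print(c.round(4))
for n,m,b in(("s",M,(195,165,345,270)),("t",N,(190,160,310,215))):
    q=pts(m["green"],b).astype(np.float32); nm={"s":"scene","t":"top"}[n]
    w=np.array([atz(nm,*x,0.012)[:2] for x in q],np.float32); print(cv2.minAreaRect(w))
g=cv2.cvtColor(im,cv2.COLOR_RGB2GRAY);print(g[228:252,128:154])
g=cv2.cvtColor(it,cv2.COLOR_RGB2GRAY);print(g[202:224,339:362])
print(tri([("scene",140,238.7),("top",349.5,212.1)]))
E
```

```text
red 88 [319 169] [327 182] [322.65909091 175.45454545] 21 [200 171] [205 176] [202.42857143 173.        ]
[0.5441 0.2007 0.1869]
gold 88 [218 200] [225 214] [221.60227273 207.44318182] 32 [286 177] [291 183] [288.40625 179.84375]
[ 0.538  -0.0902  0.1624]Traceback (most recent call last):
  File "<stdin>", line 9, in <module>
  File "h.py", line 14, in atz
    o,r=ray(n,u,v); return o+r*(z-o[2])/r[2]
        ~~~^^^^^^^
  File "h.py", line 7, in ray
    m,f,T=cam(n); d=np.array([(u-m["cx"])/f,(v-m["cy"])/f]); s=d.copy()
          ~~~^^^
  File "h.py", line 5, in cam
    m=ctrl.camera_model(n); f=192/np.tan(np.radians(m["fov_y"])/2); return m,f,np.array(m["T"])
ValueError: time passes only in moves, steps and waits
```

```bash
python3 - <<'E'
s=open('h.py').read()
s=s.replace('def cam(n):\n    m=ctrl.camera_model(n);','import functools\n@functools.lru_cache(None)\ndef cam(n):\n    m=ctrl.camera_model(n);')
s+='''
def cyl(c,r,z0,z1,k=24):
    a=np.linspace(0,2*np.pi,k,endpoint=False); return [np.array([c[0]+r*np.cos(t),c[1]+r*np.sin(t),z]) for z in(z0,z1) for t in a]
def cover(n,P,box,ss=8):
    l,t,r,b=box; q=np.array([proj(n,p) for p in P]); q=((q-[l,t]+.5)*ss-.5)
    im=np.zeros(((b-t)*ss,(r-l)*ss),np.uint8); cv2.fillConvexPoly(im,cv2.convexHull(np.round(q*16).astype(np.int32)),255,shift=4)
    return cv2.resize(im,(r-l,b-t),interpolation=cv2.INTER_AREA)/255.
'''
open('h.py','w').write(s)
E
python3 - <<'E'
from h import *
from scipy.optimize import minimize
B={"scene":{"red":(310,160,335,190),"gold":(210,190,235,220),"green":(195,165,345,270)},"top":{"red":(195,160,212,185),"gold":(280,165,300,190),"green":(190,160,310,215)}}
IM={}
for n in("scene","top"):
    im,m=masks(n); IM[n]=(im,m)
np.save("ims.npy",np.stack([IM["scene"][0],IM["top"][0]]))
for n in IM:
    im,m=IM[n]; l,t,r,b=B[n]["green"]; q=pts(m["green"],(l,t,r,b)).astype(np.float32)
    w=np.array([atz(n,*x,0.012)[:2] for x in q],np.float32); print(n,cv2.minAreaRect(w))
soft={}
for n in IM:
    f=IM[n][0].astype(float)
    R_,G,Bl=f[...,0],f[...,1],f[...,2]
    soft[n]={"red":np.clip((R_-np.maximum(G,Bl))/(R_+1)/.7,0,1),"gold":np.clip((np.minimum(R_,G)-Bl)/(R_+1)/.45,0,1)}
def tab(c,yaw):
    x=np.array([np.cos(yaw),np.sin(yaw)]);y=np.array([-x[1],x[0]]);return [np.r_[c[:2]+a*.006*x+b*.012*y,c[2]+z] for a in(-1,1) for b in(-1,1) for z in(-.038,.018)]
def pin(c): # c = tip
    return cyl(c,.0095,c[2]-.050,c[2]-.006)+cyl(c,.004,c[2]-.001,c[2])
def cost(v,k,cams):
    P=pin(v) if k=="gold" else tab(v,yaw)
    return sum(((cover(n,P,B[n][k])-soft[n][k][B[n][k][1]:B[n][k][3],B[n][k][0]:B[n][k][2]])**2).sum() for n in cams)
res={}
yaw=np.arctan2(-(0.5441-0.538),0.291)
for k,z0 in(("gold",(.538,-.0902,.191)),("red",(.544,.2007,.193))):
    for cams in(("scene","top"),):
        r=minimize(cost,z0,args=(k,cams),method="Nelder-Mead",options=dict(initial_simplex=np.array([z0]*4)+.006*np.vstack([np.zeros(3),np.eye(3)]),xatol=1e-4)); print(k,cams,r.x.round(4),round(r.fun,2),cost(z0,k,cams)); 
print("yaw",yaw)
a,b=IM["scene"][0],IM["top"][0]
print(cv2.cvtColor(a,cv2.COLOR_RGB2GRAY)[228:252,128:154]);print(cv2.cvtColor(b,cv2.COLOR_RGB2GRAY)[202:224,339:362])
print(a[239,128:154].tolist())
E
```

```text
scene ((0.520691454410553, 0.04455256462097168), (0.39441534876823425, 0.18554478883743286), 86.8527603149414)
top ((0.5431289076805115, 0.04363323748111725), (0.3942960202693939, 0.12598736584186554), 86.91654205322266)
gold ('scene', 'top') [ 0.5377 -0.0898  0.1891] 7.11 8.445113872029339
red ('scene', 'top') [0.5418 0.2012 0.1923] 24.93 32.40524379159454
yaw -0.02095912976207024
[[123 123 126 126 127 126 125 124 123 122 120 121 120 121 122 122 123 124
  124 124 124 125 125 125 125 125]
 [123 124 126 127 127 126 125 122 119 112 107 105 104 105 106 108 114 121
  125 124 125 125 125 124 125 125]
 [125 126 126 126 125 123 119 113 105  97  91  89  87  88  89  92  99 110
  119 123 125 126 125 126 126 125]
 [126 126 126 125 121 113 105  97  90  85  83  82  80  81  83  83  86  95
  107 118 123 125 126 127 127 126]
 [126 126 125 121 112  99  89  85  83  81  78  74  73  75  79  81  82  85
   94 108 121 126 127 128 127 127]
 [125 125 124 116 102  88  83  82  78  72  64  58  57  60  67  76  80  83
   86  97 116 126 129 128 127 127]
 [124 124 121 110  93  84  81  79  70  61  52  47  46  47  55
[... 3713 characters left out ...]
 131 131
  130 130 130 132 132]
 [131 131 130 131 130 131 133 132 134 134 133 133 132 130 130 132 133 132
  131 132 134 134 132]
 [132 131 132 133 133 131 131 134 134 132 132 131 131 131 131 133 134 131
  131 133 133 132 131]
 [133 131 131 131 132 132 132 134 134 133 132 133 134 132 132 132 132 131
  130 131 131 131 132]]
[[89, 88, 90], [86, 85, 86], [81, 81, 83], [76, 79, 82], [77, 80, 83], [78, 82, 85], [79, 82, 86], [76, 79, 83], [68, 71, 74], [57, 60, 62], [59, 61, 63], [69, 70, 72], [77, 79, 80], [79, 81, 83], [79, 82, 85], [78, 82, 85], [78, 82, 85], [76, 80, 83], [69, 72, 75], [61, 64, 66], [60, 63, 65], [82, 83, 85], [116, 116, 117], [129, 129, 129], [129, 129, 130], [129, 129, 129]]
```

```bash
python3 - <<'E'
from h import *
from scipy.optimize import least_squares
obs={"scene":(129.8,149.3,229.1,248.2),"top":(341.4,356.1,204.5,219.0)}
def f(v,cams=("scene","top")):
    o=[]
    for n in cams:
        q=np.array([proj(n,p) for p in cyl(v,.026,v[2] if len(v)>2 else 0,.03+(v[2] if len(v)>2 else 0),60)]); o+=list(np.r_[q[:,0].min(),q[:,0].max(),q[:,1].min(),q[:,1].max()]-obs[n])
    return o
for v0,c in(((.45,-.27,0),("scene","top")),((.45,-.27),("scene",)),((.45,-.27),("top",))):
    r=least_squares(f,v0,args=(c,),diff_step=1e-3); print(c,r.x.round(4),np.round(r.fun,2))
ims=np.load("ims.npy")
for n,im in zip(("scene","top"),ims):  # neighbours
  for nm,(u,v) in {"blue1":(170-0,239),"x":(0,0)}.items(): pass
pr=lambda t,n,u,v,z:print(t,atz(n,u,v,z).round(3))
for t,(cx,cy) in dict(blue_near=(537,252),blue_far=(741,233),pur=(751,341),pur2=(625,391)).items(): pr(t,"top",cx/3.8+180,cy/3.8+135,.03)
pr("bottle_top","top",528/3.8+180,372/3.8+135,.165)
E
```

```text
('scene', 'top') [ 0.4611 -0.3317 -0.0016] [ 0.04  0.41 -0.6   0.65 -0.23  0.75 -0.19  0.35]
('scene',) [ 0.4618 -0.3321] [-0.2   0.2  -0.65  0.62]
('top',) [ 0.4611 -0.3303] [-0.5   0.49 -0.28  0.28]
blue_near [ 0.494 -0.225  0.03 ]
blue_far [ 0.521 -0.427  0.03 ]
pur [ 0.414 -0.433  0.03 ]
pur2 [ 0.361 -0.31   0.03 ]
bottle_top [ 0.359 -0.195  0.165]
```

```bash
cat >> h.py <<'E'
import json,sys
def plan(goal,th=None,n=None,step=1.):
    s=ctrl.state(); p=np.array(s["ee_pos"]); M=R.from_rotvec(s["orientation"]).as_matrix(); t=np.degrees(np.arctan2(M[1,0],M[0,0])); th=t if th is None else th
    d=np.array(goal)-p; dr=(t-th)/5
    n=n or int(np.ceil(max(np.abs(d).max()/.025*1.05/step,np.linalg.norm(d)/.025/step,abs(dr),1)))
    rows=[]; a=np.radians(t)
    for i in range(n):
        w=d/n/.025; c,q=np.cos(a),np.sin(a)
        rows.append(dict(tx=round(w[0]*c+w[1]*q,2),ty=round(w[0]*q-w[1]*c,2),tz=round(-w[2],2),roll=round(dr/n,2))); a-=np.radians(5*dr/n)
    print("t",s["t"],"p",p.round(4),"th",round(t,2),"down",M[:,2].round(3))
    for i in range(0,n,5): print(json.dumps(rows[i:i+5]))
E
python3 -c "
from h import *
plan((.461,-.331,.15),86.9)"
```

```text
t 1.3 p [ 0.2007 -0.6183  0.2533] th 17.98 down [ 0.  0. -1.]
[{"tx": 0.79, "ty": -0.45, "tz": 0.24, "roll": -0.81}, {"tx": 0.82, "ty": -0.4, "tz": 0.24, "roll": -0.81}, {"tx": 0.85, "ty": -0.34, "tz": 0.24, "roll": -0.81}, {"tx": 0.87, "ty": -0.28, "tz": 0.24, "roll": -0.81}, {"tx": 0.89, "ty": -0.21, "tz": 0.24, "roll": -0.81}]
[{"tx": 0.9, "ty": -0.15, "tz": 0.24, "roll": -0.81}, {"tx": 0.91, "ty": -0.09, "tz": 0.24, "roll": -0.81}, {"tx": 0.91, "ty": -0.02, "tz": 0.24, "roll": -0.81}, {"tx": 0.91, "ty": 0.04, "tz": 0.24, "roll": -0.81}, {"tx": 0.91, "ty": 0.11, "tz": 0.24, "roll": -0.81}]
[{"tx": 0.9, "ty": 0.17, "tz": 0.24, "roll": -0.81}, {"tx": 0.88, "ty": 0.23, "tz": 0.24, "roll": -0.81}, {"tx": 0.86, "ty": 0.29, "tz": 0.24, "roll": -0.81}, {"tx": 0.84, "ty": 0.35, "tz": 0.24, "roll": -0.81}, {"tx": 0.81, "ty": 0.41, "tz": 0.24, "roll": -0.81}]
[{"tx": 0.78, "ty": 0.47, "tz": 0.24, "roll": -0.81}, {"tx": 0.75, "ty": 0.52, "tz": 0.24, "roll": -0.81}]
```

{"fn": "carry_out", "kwargs": {
  "deltas": [
    {"tx":0.79,"ty":-0.45,"tz":0.24,"roll":-0.81},
    {"tx":0.82,"ty":-0.4,"tz":0.24,"roll":-0.81},
    {"tx":0.85,"ty":-0.34,"tz":0.24,"roll":-0.81},
    {"tx":0.87,"ty":-0.28,"tz":0.24,"roll":-0.81},
    {"tx":0.89,"ty":-0.21,"tz":0.24,"roll":-0.81}
  ],
  "hand": -1
}}

```text
t: 1.8
ee_pos: [0.2782, -0.5328, 0.223]
orientation: [2.966, 1.035, 0.0]
ft_force: [0.3, -0.5, 1.0]
grip_width: 0.0856
grip_force: 0.0
```

{"fn": "carry_out", "kwargs": {
  "deltas": [
    {"tx":0.9,"ty":-0.15,"tz":0.24,"roll":-0.81},
    {"tx":0.91,"ty":-0.09,"tz":0.24,"roll":-0.81},
    {"tx":0.91,"ty":-0.02,"tz":0.24,"roll":-0.81},
    {"tx":0.91,"ty":0.04,"tz":0.24,"roll":-0.81},
    {"tx":0.91,"ty":0.11,"tz":0.24,"roll":-0.81}
  ]
}}

```text
t: 2.3
ee_pos: [0.3553, -0.4478, 0.1928]
orientation: [2.737, 1.543, 0.0]
ft_force: [0.2, 0.1, -0.6]
grip_width: 0.0855
grip_force: 0.0
```

{"fn": "carry_out", "kwargs": {
  "deltas": [
    {"tx":0.9,"ty":0.17,"tz":0.24,"roll":-0.81},
    {"tx":0.88,"ty":0.23,"tz":0.24,"roll":-0.81},
    {"tx":0.86,"ty":0.29,"tz":0.24,"roll":-0.81},
    {"tx":0.84,"ty":0.35,"tz":0.24,"roll":-0.81},
    {"tx":0.81,"ty":0.41,"tz":0.24,"roll":-0.81}
  ]
}}

```text
t: 2.8
ee_pos: [0.4317, -0.3634, 0.1628]
orientation: [2.423, 2.0, 0.0]
ft_force: [0.2, -0.3, 0.9]
grip_width: 0.0852
grip_force: 0.0
```

{"fn": "carry_out", "kwargs": {
  "deltas": [
    {"tx":0.78,"ty":0.47,"tz":0.24,"roll":-0.81},
    {"tx":0.75,"ty":0.52,"tz":0.24,"roll":-0.81},
    {},
    {}
  ]
}}

```text
invalid input
```

```bash
python3 -c "
from h import *
plan((.4613,-.3312,.06),86.9)
plan((.4613,-.3312,.026),86.9)"
```

```text
t 2.8 p [ 0.4317 -0.3634  0.1628] th 79.07 down [ 0. -0. -1.]
[{"tx": 0.3, "ty": 0.18, "tz": 0.82, "roll": -0.31}, {"tx": 0.29, "ty": 0.19, "tz": 0.82, "roll": -0.31}, {"tx": 0.29, "ty": 0.2, "tz": 0.82, "roll": -0.31}, {"tx": 0.28, "ty": 0.21, "tz": 0.82, "roll": -0.31}, {"tx": 0.28, "ty": 0.22, "tz": 0.82, "roll": -0.31}]
t 2.8 p [ 0.4317 -0.3634  0.1628] th 79.07 down [ 0. -0. -1.]
[{"tx": 0.25, "ty": 0.15, "tz": 0.91, "roll": -0.26}, {"tx": 0.24, "ty": 0.16, "tz": 0.91, "roll": -0.26}, {"tx": 0.24, "ty": 0.16, "tz": 0.91, "roll": -0.26}, {"tx": 0.24, "ty": 0.17, "tz": 0.91, "roll": -0.26}, {"tx": 0.23, "ty": 0.18, "tz": 0.91, "roll": -0.26}]
[{"tx": 0.23, "ty": 0.18, "tz": 0.91, "roll": -0.26}]
```

{"fn": "carry_out", "kwargs": {
  "deltas": [
    {"tx":0.3,"ty":0.18,"tz":0.82,"roll":-0.31},
    {"tx":0.29,"ty":0.19,"tz":0.82,"roll":-0.31},
    {"tx":0.29,"ty":0.2,"tz":0.82,"roll":-0.31},
    {"tx":0.28,"ty":0.21,"tz":0.82,"roll":-0.31},
    {"tx":0.28,"ty":0.22,"tz":0.82,"roll":-0.31}
  ]
}}

```text
t: 3.3
ee_pos: [0.4612, -0.3318, 0.0598]
orientation: [2.284, 2.157, 0.001]
ft_force: [-0.1, 0.7, -0.3]
grip_width: 0.0853
grip_force: 0.0
```

```bash
python3 -c "
from h import *
plan((.4613,-.3312,.026),86.9,4)
a=ctrl.read_camera('scene')[190:290,95:195,::-1]; b=ctrl.read_camera('top')[160:260,300:400,::-1]
cv2.imwrite('pics/a2.png',cv2.resize(np.hstack([a,b]),(800,400),interpolation=cv2.INTER_CUBIC))"
```

```text
t 3.3 p [ 0.4612 -0.3318  0.0598] th 86.71 down [ 0.  0. -1.]
[{"tx": 0.01, "ty": 0.0, "tz": 0.34, "roll": -0.01}, {"tx": 0.01, "ty": 0.0, "tz": 0.34, "roll": -0.01}, {"tx": 0.01, "ty": 0.0, "tz": 0.34, "roll": -0.01}, {"tx": 0.01, "ty": 0.0, "tz": 0.34, "roll": -0.01}]
```

View pics/a2.png

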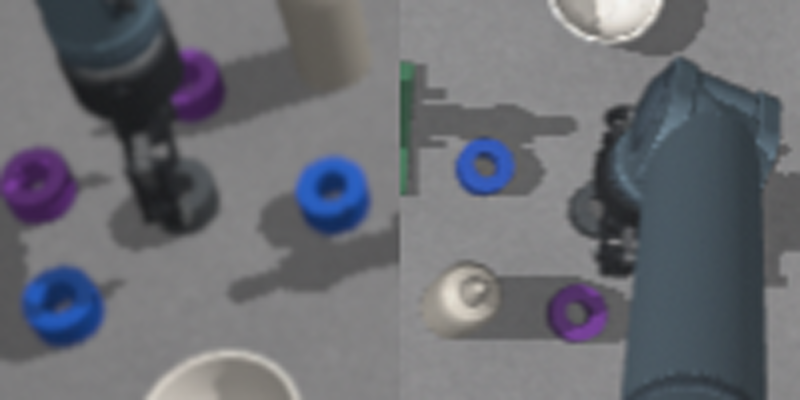

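Scene crop shows the ring at about (185,200) with the near finger at about (165,200). In the top crop the gripper sits right of the ring because of parallax. I'll check this by projecting the points.

```bash
python3 -c "
from h import *
for p in((.511,-.334,.05),(.461,-.331,.03),(.411,-.330,.05)):
  print(p,((proj('scene',p)-[95,190])*4).round(),((proj('top',p)-[300,160])*4+[400,0]).round())"
```

```text
(0.511, -0.334, 0.05) [176. 226.] [606. 147.]
(0.461, -0.331, 0.03) [175. 182.] [599. 205.]
(0.411, -0.33, 0.05) [159. 113.] [604. 255.]
```

{"fn": "carry_out", "kwargs": {
  "deltas": [
    {"tx":0.02,"tz":0.45},
    {"tz":0.45},
    {"tz":0.44},
    {"tz":0}
  ]
}}

```text
invalid input
```

{"fn": "carry_out", "kwargs": {
  "deltas": [
    {"tz":0},
    {"tz":0},
    {"tz":0},
    {"tz":0},
    {"tz":0}
  ],
  "hand": 1,
  "force": 60
}}

```text
invalid input
```

{"fn": "carry_out", "kwargs": {
  "deltas": [
    {"tz":0},
    {"tz":0},
    {"tz":0},
    {"tz":0},
    {"tz":0}
  ]
}}

```text
invalid input
```

{"fn": "carry_out", "kwargs": {
  "deltas": [
    {"tx":0.02,"ty":0,"tz":0.45,"roll":0},
    {"tx":0,"ty":0,"tz":0.45,"roll":0},
    {"tx":0,"ty":0,"tz":0.44,"roll":0},
    {"tx":0,"ty":0,"tz":0,"roll":0}
  ]
}}

```text
t: 3.8
ee_pos: [0.4587, -0.332, 0.0256]
orientation: [-2.287, -2.149, 0.002]
ft_force: [-0.6, 0.5, 0.0]
grip_width: 0.0852
grip_force: 0.0
```

{"fn": "carry_out", "kwargs": {
  "deltas": [
    {"tx":0,"ty":0,"tz":0,"roll":0},
    {"tx":0,"ty":0,"tz":0,"roll":0},
    {"tx":0,"ty":0,"tz":0,"roll":0},
    {"tx":0,"ty":0,"tz":0,"roll":0},
    {"tx":0,"ty":0,"tz":0,"roll":0}
  ],
  "hand": 1,
  "force": 60
}}

```text
t: 4.3
ee_pos: [0.4611, -0.3327, 0.0285]
orientation: [2.287, 2.151, 0.001]
ft_force: [-1.3, 0.7, 6.4]
grip_width: 0.0508
grip_force: 62.2
```

{"fn": "carry_out", "kwargs": {
  "deltas": [
    {"tx":0,"ty":0,"tz":0,"roll":0},
    {"tx":0,"ty":0,"tz":0,"roll":0},
    {"tx":0,"ty":0,"tz":0,"roll":0},
    {"tx":0,"ty":0,"tz":0,"roll":0},
    {"tx":0,"ty":0,"tz":0,"roll":0}
  ]
}}

```text
t: 4.8
ee_pos: [0.4612, -0.3328, 0.0285]
orientation: [2.287, 2.151, 0.001]
ft_force: [-1.2, -0.1, 5.8]
grip_width: 0.0506
grip_force: 62.2
```

{"fn": "carry_out", "kwargs": {
  "deltas": [
    {"tx":0,"ty":0,"tz":-0.5,"roll":0},
    {"tx":0,"ty":0,"tz":-1,"roll":0},
    {"tx":0,"ty":0,"tz":-1,"roll":0},
    {"tx":0,"ty":0,"tz":-1,"roll":0},
    {"tx":0,"ty":0,"tz":-1,"roll":0}
  ]
}}

```text
t: 5.3
ee_pos: [0.459, -0.3315, 0.14]
orientation: [-2.286, -2.151, 0.001]
ft_force: [-0.4, -0.1, -4.3]
grip_width: 0.0505
grip_force: 63.5
```

{"fn": "carry_out", "kwargs": {
  "deltas": [
    {"tx":0,"ty":0,"tz":-1,"roll":0},
    {"tx":0,"ty":0,"tz":-1,"roll":0},
    {"tx":0,"ty":0,"tz":-1,"roll":0},
    {"tx":0,"ty":0,"tz":-1,"roll":0},
    {"tx":0,"ty":0,"tz":-0.5,"roll":0}
  ]
}}

```text
t: 5.8
ee_pos: [0.4605, -0.3323, 0.2542]
orientation: [2.287, 2.151, 0.0]
ft_force: [0.6, -0.3, -3.9]
grip_width: 0.0507
grip_force: 63.5
```

```bash
python3 -c "
from h import *
plan((.538,-.095,.25),86.9)"
```

```text
t 5.8 p [ 0.4605 -0.3323  0.2542] th 86.49 down [ 0.002 -0.001 -1.   ]
[{"tx": 0.97, "ty": 0.25, "tz": 0.02, "roll": -0.01}, {"tx": 0.97, "ty": 0.25, "tz": 0.02, "roll": -0.01}, {"tx": 0.97, "ty": 0.25, "tz": 0.02, "roll": -0.01}, {"tx": 0.97, "ty": 0.25, "tz": 0.02, "roll": -0.01}, {"tx": 0.97, "ty": 0.25, "tz": 0.02, "roll": -0.01}]
[{"tx": 0.97, "ty": 0.25, "tz": 0.02, "roll": -0.01}, {"tx": 0.97, "ty": 0.26, "tz": 0.02, "roll": -0.01}, {"tx": 0.97, "ty": 0.26, "tz": 0.02, "roll": -0.01}, {"tx": 0.96, "ty": 0.26, "tz": 0.02, "roll": -0.01}, {"tx": 0.96, "ty": 0.26, "tz": 0.02, "roll": -0.01}]
```

{"fn": "carry_out", "kwargs": {
  "deltas": [
    {"tx":0.97,"ty":0.25,"tz":0.02,"roll":-0.01},
    {"tx":0.97,"ty":0.25,"tz":0.02,"roll":-0.01},
    {"tx":0.97,"ty":0.25,"tz":0.02,"roll":-0.01},
    {"tx":0.97,"ty":0.25,"tz":0.02,"roll":-0.01},
    {"tx":0.97,"ty":0.25,"tz":0.02,"roll":-0.01}
  ]
}}

```text
t: 6.3
ee_pos: [0.4976, -0.2117, 0.2484]
orientation: [-2.282, -2.155, 0.002]
ft_force: [0.8, 0.6, -3.5]
grip_width: 0.0501
grip_force: 63.5
```

{"fn": "carry_out", "kwargs": {
  "deltas": [
    {"tx":0.97,"ty":0.25,"tz":0.02,"roll":-0.01},
    {"tx":0.97,"ty":0.25,"tz":0.02,"roll":-0.01},
    {"tx":0.97,"ty":0.25,"tz":0.02,"roll":-0.01},
    {"tx":0.9,"ty":0.25,"tz":0.02,"roll":-0.01},
    {"tx":0,"ty":0,"tz":0,"roll":0}
  ]
}}

```text
t: 6.8
ee_pos: [0.5291, -0.1135, 0.2468]
orientation: [-2.269, -2.168, -0.003]
ft_force: [-0.5, 1.3, -3.1]
grip_width: 0.0503
grip_force: 63.5
```

```bash
python3 -c "
from h import *
plan((.5377,-.0898,.235),86.9)
a=ctrl.read_camera('scene')[140:240,170:270,::-1]; b=ctrl.read_camera('top')[130:230,250:350,::-1]
np.save('held.npy',np.stack([a,b]))
cv2.imwrite('pics/a3.png',cv2.resize(np.hstack([a,b]),(800,400),interpolation=cv2.INTER_CUBIC))"
```

```text
t 6.8 p [ 0.5291 -0.1135  0.2468] th 87.38 down [-0.001  0.004 -1.   ]
[{"tx": 0.48, "ty": 0.15, "tz": 0.24, "roll": 0.05}, {"tx": 0.48, "ty": 0.15, "tz": 0.24, "roll": 0.05}]
```

View pics/a3.png

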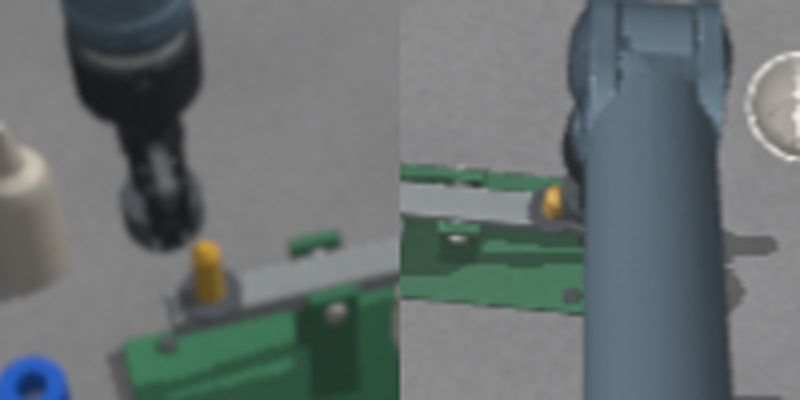

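The ring hangs level between the fingers. In the scene crop its left edge is at about x=122, its right at about 205 and its bottom at about 250. The top view hides it behind the arm.

```bash
python3 -c "
from h import *
s=ctrl.state();p=np.array(s['ee_pos']);print(s['t'],p.round(4))
for dz in(-.0285,-.025,-.022):
  q=(np.array([proj('scene',x) for x in cyl(p,.026,p[2]+dz,p[2]+dz+.03,60)])-[170,140]);print(dz,'u',q[:,0].min().round(2),q[:,0].max().round(2),'v',q[:,1].min().round(2),q[:,1].max().round(2))
g=cv2.cvtColor(np.load('held.npy')[0],cv2.COLOR_BGR2GRAY)
print(g[40:66,26:56])"
```

```text
6.9 [ 0.5281 -0.1186  0.2468]
-0.0285 u 26.39 48.07 v 39.56 62.99
-0.025 u 26.22 47.96 v 38.69 62.17
-0.022 u 26.07 47.86 v 37.94 61.47
[[128 128 128 127 121 100  60  33  31  32  37  57  81  94  96  89  76  64
   47  55  91 119 127 129 129 129 129 128 127 127]
 [127 127 127 126 123 106  68  37  36  41  45  56  78  94  97  92  78  56
   39  49  82 112 125 128 130 130 130 129 128 129]
 [126 125 125 125 123 108  74  43  40  47  50  56  74  92  98  95  81  54
   38  43  68  98 118 126 129 130 130 129 129 129]
 [126 126 126 126 123 108  77  44  36  41  45  49  66  88  97  97  85  61
   43  41  58  83 105 120 126 128 129 128 128 129]
 [127 127 127 126 122 106  78  46  32  35  36  42  60  83  98 101  93  74
   53  48  57  74  94 112 123 128 128 128 128 128]
 [126 126 128 126 117 100  76  50  34  32  36  42  58  81  98 104 100  84
   62  52  57  71  88 104 118 127 129 129 129 129]
 [127 126 127 123 110  92  75  56  38  34  42  48  57  76  93  98  97  84
   64  49  50  65  81  95 112 124 127 129 130 130]
 [126 127 125 117 100  87  78  65  49  40  44  49  55  69  82  85  83  73
   58  44  44  
[... 1586 characters left out ...]
 60  59  45  33  31  32
   37  55  78  94 109 125 139 145 143 138 133 130]
 [132 132 130 129 129 128 125 118 102  83  67  61  68  68  53  40  42  49
   56  74  96 110 116 128 146 153 153 149 140 132]
 [131 132 131 130 129 129 129 127 121 111  97  86  85  83  70  64  71  83
   94 105 115 116 111 119 137 147 149 150 146 134]
 [132 132 131 131 130 129 129 129 128 125 120 112 110 108 102 100 104 112
  120 125 126 118 105 105 118 130 139 145 142 133]
 [131 131 130 130 131 131 129 129 129 128 127 126 126 125 123 123 124 126
  128 129 127 119 104  99 106 119 128 134 131 127]
 [130 131 130 130 130 129 129 129 129 129 129 129 130 129 128 129 129 129
  128 128 125 117 104  96  98 106 112 116 117 121]]
```

```bash
cat >> h.py <<'E'
def avg(k=6):
    P=[]
    for _ in range(k): ctrl.read_camera("scene"); P.append(np.r_[ctrl.state()["ee_pos"],ctrl.state()["orientation"]])
    P=np.array(P); Rm=R.from_rotvec(P[:,3:]).mean().as_matrix(); print("avg",P[:,:3].mean(0).round(4),"sd",P[:,:3].std(0).round(4),"th",np.degrees(np.arctan2(Rm[1,0],Rm[0,0])).round(2),"t",ctrl.state()["t"]); return P[:,:3].mean(0)
E
python3 -c "
from h import *
p=avg(8)
q=(np.array([proj('scene',x) for x in cyl(p,.026,p[2]-.027,p[2]+.003,60)])-[170,140]);print('u',q[:,0].min().round(2),q[:,0].max().round(2),'v',q[:,1].min().round(2),q[:,1].max().round(2))
"
```

```text
avg [ 0.5283 -0.1206  0.2474] sd [0.0003 0.0004 0.0003] th 86.83 t 7.3
u 25.55 47.29 v 39.31 62.78
```

```bash
python3 -c "
from h import *
plan((.5377,-.0908,.2414),86.9,4)"
```

```text
t 7.3 p [ 0.5288 -0.1201  0.2477] th 86.86 down [-0. -0. -1.]
[{"tx": 0.3, "ty": 0.07, "tz": 0.06, "roll": -0.0}, {"tx": 0.3, "ty": 0.07, "tz": 0.06, "roll": -0.0}, {"tx": 0.3, "ty": 0.07, "tz": 0.06, "roll": -0.0}, {"tx": 0.3, "ty": 0.07, "tz": 0.06, "roll": -0.0}]
```

{"fn": "carry_out", "kwargs": {
  "deltas": [
    {"tx":0.3,"ty":0.07,"tz":0.06,"roll":0},
    {"tx":0.3,"ty":0.07,"tz":0.06,"roll":0},
    {"tx":0.3,"ty":0.07,"tz":0.06,"roll":0},
    {"tx":0.3,"ty":0.07,"tz":0.06,"roll":0},
    {"tx":0,"ty":0,"tz":0,"roll":0}
  ]
}}

```text
t: 7.8
ee_pos: [0.5379, -0.0871, 0.2416]
orientation: [-2.275, -2.165, -0.001]
ft_force: [0.8, 0.7, -3.7]
grip_width: 0.0506
grip_force: 63.5
```

{"fn": "carry_out", "kwargs": {
  "deltas": [
    {"tx":0,"ty":0,"tz":0,"roll":0},
    {"tx":0,"ty":0,"tz":0,"roll":0},
    {"tx":0,"ty":0,"tz":0,"roll":0}
  ]
}}

```text
t: 8.1
ee_pos: [0.5375, -0.0905, 0.2418]
orientation: [2.281, 2.16, -0.0]
ft_force: [-0.3, 0.3, -4.0]
grip_width: 0.0504
grip_force: 63.5
```

```bash
python3 -c "
from h import *
p=avg(6)
plan((.5377,-.0908,p[2]),86.9,1)
a=ctrl.read_camera('scene')[150:240,170:270,::-1]
q=(np.array([proj('scene',x) for x in cyl(p,.026,p[2]-.027,p[2]+.003,60)])-[170,150]);print('u',q[:,0].min().round(2),q[:,0].max().round(2),'v',q[:,1].min().round(2),q[:,1].max().round(2))
print(proj('scene',(.5377,-.0898,.1891))-[170,150])
g=cv2.cvtColor(a,cv2.COLOR_BGR2GRAY);print(g[36:52:3,28:66])
cv2.imwrite('pics/a4.png',cv2.resize(a,(800,600)[:1]+(600,),interpolation=cv2.INTER_CUBIC))"
```

```text
avg [ 0.5375 -0.0902  0.2418] sd [0.     0.0002 0.    ] th 86.89 t 8.4
t 8.4 p [ 0.5376 -0.09    0.2418] th 86.91 down [ 0. -0. -1.]
[{"tx": -0.03, "ty": 0.01, "tz": -0.0, "roll": 0.0}]
u 38.46 59.83 v 30.24 53.63
[50.66432155 51.39403352]
[[128 128 128 128 128 126 126 126 127 127 126 125 117 101  81  58  38  30
   32  36  41  56  76  91  94  91  78  60  52  62  82 103 118 127 129 129
  128 129]
 [126 126 127 127 127 126 125 126 126 127 125 117 100  89  83  78  66  52
   42  39  45  48  60  73  77  74  67  54  40  42  62  84 107 123 127 128
  129 129]
 [127 128 129 129 128 128 127 128 128 128 125 112  91  80  82  83  82  77
   61  39  28  29  32  38  43  44  42  37  30  36  53  72  95 120 128 129
  129 130]
 [130 131 130 128 127 127 127 127 128 128 128 124 104  68  60  69  76  76
   65  46  30  26  27  28  30  29  29  28  28  31  41  60  87 113 127 129
  128 129]
 [130 130 131 130 128 128 129 129 129 128 128 127 117  93  60  44  44  44
   46  42  36  30  30  31  33  31  33  34  37  37  47  69  99 121 127 127
  126 126]
 [130 130 128 129 129 129 130 129 129 128 128 127 126 124 112  90  66  49
   46  52  60  57  43  32  31  31  34  48  67  84 102 116 126 128 128 128
  128 129]]
```

View pics/a4.png

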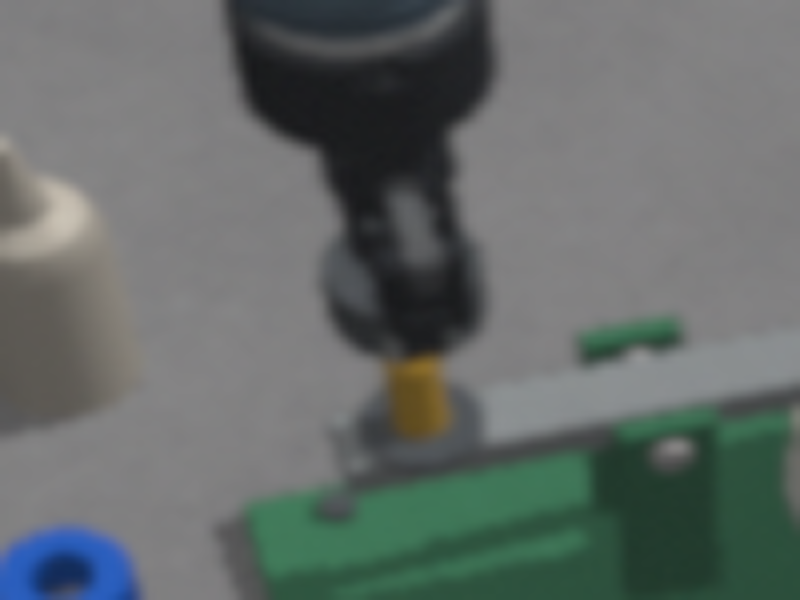

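The ring sits over the pin, about 1.3 mm too far towards +y. I'll correct that and lower it while watching the force.

{"fn": "carry_out", "kwargs": {
  "deltas": [
    {"tx":-0.05,"ty":0,"tz":0.2,"roll":0},
    {"tx":0,"ty":0,"tz":0.3,"roll":0},
    {"tx":0,"ty":0,"tz":0.3,"roll":0},
    {"tx":0,"ty":0,"tz":0.3,"roll":0},
    {"tx":0,"ty":0,"tz":0.3,"roll":0}
  ]
}}

```text
t: 8.95
ee_pos: [0.5372, -0.091, 0.2057]
orientation: [-2.279, -2.161, 0.001]
ft_force: [-0.5, -0.4, -4.1]
grip_width: 0.0504
grip_force: 63.5
```

{"fn": "carry_out", "kwargs": {
  "deltas": [
    {"tx":0,"ty":0,"tz":0.2,"roll":0},
    {"tx":0,"ty":0,"tz":0,"roll":0}
  ]
}}

```text
t: 9.15
ee_pos: [0.5367, -0.0909, 0.2005]
orientation: [-2.279, -2.16, 0.002]
ft_force: [-0.8, 0.8, -3.9]
grip_width: 0.0505
grip_force: 63.5
```

{"fn": "carry_out", "kwargs": {
  "deltas": [
    {"tx":0,"ty":0,"tz":0.3,"roll":0},
    {"tx":0,"ty":0,"tz":0.3,"roll":0},
    {"tx":0,"ty":0,"tz":0.3,"roll":0},
    {"tx":0,"ty":0,"tz":0.2,"roll":0},
    {"tx":0,"ty":0,"tz":0,"roll":0}
  ]
}}

```text
t: 9.65
ee_pos: [0.5366, -0.091, 0.173]
orientation: [-2.279, -2.16, 0.002]
ft_force: [0.7, -0.2, -3.5]
grip_width: 0.0505
grip_force: 63.5
```

{"fn": "carry_out", "kwargs": {
  "deltas": [
    {"tx":0,"ty":0,"tz":0.1,"roll":0},
    {"tx":0,"ty":0,"tz":0,"roll":0}
  ]
}}

```text
t: 9.85
ee_pos: [0.5376, -0.091, 0.1717]
orientation: [-2.28, -2.161, -0.0]
ft_force: [-0.9, 1.1, -3.5]
grip_width: 0.0503
grip_force: 63.5
```

{"fn": "carry_out", "kwargs": {
  "deltas": [
    {"tx":0,"ty":0,"tz":0.08,"roll":0},
    {"tx":0,"ty":0,"tz":0,"roll":0}
  ]
}}

```text
t: 10.05
ee_pos: [0.5375, -0.091, 0.1698]
orientation: [2.28, 2.161, 0.0]
ft_force: [0.5, -0.3, -3.9]
grip_width: 0.05
grip_force: 63.5
```

{"fn": "carry_out", "kwargs": {
  "deltas": [
    {"tx":0,"ty":0,"tz":0.08,"roll":0},
    {"tx":0,"ty":0,"tz":0,"roll":0}
  ]
}}

```text
t: 10.25
ee_pos: [0.5375, -0.091, 0.1677]
orientation: [2.28, 2.161, 0.0]
ft_force: [0.5, -0.5, -4.7]
grip_width: 0.0504
grip_force: 63.6
```

{"fn": "carry_out", "kwargs": {
  "deltas": [
    {"tx":0,"ty":0,"tz":0.08,"roll":0},
    {"tx":0,"ty":0,"tz":0,"roll":0}
  ]
}}

```text
t: 10.45
ee_pos: [0.5376, -0.091, 0.1675]
orientation: [2.28, 2.161, -0.001]
ft_force: [-4.6, 0.1, 5.0]
grip_width: 0.0502
grip_force: 64.2
```

Contact is at the expected seat height, so I'll let go.

{"fn": "carry_out", "kwargs": {
  "deltas": [
    {"tx":0,"ty":0,"tz":-0.04,"roll":0},
    {"tx":0,"ty":0,"tz":0,"roll":0},
    {"tx":0,"ty":0,"tz":0,"roll":0},
    {"tx":0,"ty":0,"tz":0,"roll":0},
    {"tx":0,"ty":0,"tz":0,"roll":0}
  ],
  "hand": -1
}}

```text
t: 10.95
ee_pos: [0.5376, -0.091, 0.1668]
orientation: [2.28, 2.161, 0.0]
ft_force: [0.3, 1.0, -0.2]
grip_width: 0.0852
grip_force: 0.0
```

{"fn": "carry_out", "kwargs": {
  "deltas": [
    {"tx":0,"ty":0,"tz":-0.3,"roll":0},
    {"tx":0,"ty":0,"tz":-0.6,"roll":0},
    {"tx":0,"ty":0,"tz":-1,"roll":0},
    {"tx":0,"ty":0,"tz":-1,"roll":0},
    {"tx":0,"ty":0,"tz":-1,"roll":0}
  ]
}}

```text
t: 11.45
ee_pos: [0.5378, -0.0909, 0.2667]
orientation: [2.279, 2.161, 0.002]
ft_force: [-0.1, -0.3, -0.2]
grip_width: 0.0859
grip_force: 0.0
```

```bash
python3 -c "
from h import *
plan((.5418,.06,.30),86.9)"
```

```text
t 11.45 p [ 0.5378 -0.0909  0.2667] th 86.95 down [ 0.002 -0.    -1.   ]
[{"tx": 0.86, "ty": -0.02, "tz": -0.19, "roll": 0.0}, {"tx": 0.86, "ty": -0.02, "tz": -0.19, "roll": 0.0}, {"tx": 0.86, "ty": -0.02, "tz": -0.19, "roll": 0.0}, {"tx": 0.86, "ty": -0.02, "tz": -0.19, "roll": 0.0}, {"tx": 0.86, "ty": -0.02, "tz": -0.19, "roll": 0.0}]
[{"tx": 0.86, "ty": -0.02, "tz": -0.19, "roll": 0.0}, {"tx": 0.86, "ty": -0.02, "tz": -0.19, "roll": 0.0}]
```

{"fn": "carry_out", "kwargs": {
  "deltas": [
    {"tx":0.86,"ty":-0.02,"tz":-0.19,"roll":0},
    {"tx":0.86,"ty":-0.02,"tz":-0.19,"roll":0},
    {"tx":0.86,"ty":-0.02,"tz":-0.19,"roll":0},
    {"tx":0.86,"ty":-0.02,"tz":-0.19,"roll":0},
    {"tx":0.86,"ty":-0.02,"tz":-0.19,"roll":0}
  ]
}}

```text
t: 11.95
ee_pos: [0.5411, 0.0174, 0.2899]
orientation: [2.279, 2.16, 0.002]
ft_force: [0.5, -0.1, -0.6]
grip_width: 0.0857
grip_force: 0.0
```

{"fn": "carry_out", "kwargs": {
  "deltas": [
    {"tx":0.86,"ty":-0.02,"tz":-0.19,"roll":0},
    {"tx":0.86,"ty":-0.02,"tz":-0.19,"roll":0},
    {"tx":0,"ty":0,"tz":0,"roll":0}
  ]
}}

```text
t: 12.25
ee_pos: [0.5425, 0.0642, 0.3001]
orientation: [2.272, 2.168, 0.007]
ft_force: [0.5, 0.4, -0.0]
grip_width: 0.0855
grip_force: 0.0
```

```bash
python3 - <<'E'
from h import *
from scipy.optimize import minimize
a=ctrl.read_camera("scene")
x=np.hstack([a[155:235,200:300],a[145:225,280:380]])[:,:,::-1]
cv2.imwrite("pics/a5.png",cv2.resize(x,(800,320),interpolation=cv2.INTER_CUBIC))
old=np.load("ims.npy"); B={"scene":(310,160,335,190),"top":(195,160,212,185)}
S={}
for n,im in zip(("scene","top"),old):
    f=im.astype(float);r=f[...,0];m=np.maximum(f[...,1],f[...,2]); l,t,rr,b=B[n]; S[n]=np.clip((r-m)/(r+1)/.75,0,1)[t:b,l:rr]
yaw=-.054; X=np.array([np.cos(yaw),np.sin(yaw)]);Y=np.array([-X[1],X[0]])
def tab(c): return [np.r_[c[:2]+p*.006*X+q*.012*Y,c[2]+z] for p in(-1,1) for q in(-1,1) for z in(-.036,.018)]
def cost(v,cams): 
    z=v if len(v)==3 else np.r_[v,.193]
    return sum(((cover(n,tab(z),B[n])-S[n])**2).sum() for n in cams)
for cams,z0 in((("scene","top"),(.542,.2,.193)),(("scene",),(.542,.2)),(("top",),(.542,.2))):
    k=len(z0); r=minimize(cost,z0,args=(cams,),method="Nelder-Mead",options=dict(initial_simplex=np.array([z0]*(k+1))+.006*np.vstack([np.zeros(k),np.eye(k)]),xatol=1e-4)); print(cams,r.x.round(4),round(r.fun,2))
np.set_printoptions(linewidth=200,precision=1,suppress=True); print(S["top"][8:20])
p=np.array([.5377,-.0898]); print("pred pos of coupler centre",p+.290*Y, "x axis",X)
E
```

```text
('scene', 'top') [0.5416 0.201  0.1916] 25.26
('scene',) [0.5427 0.2005] 17.12
('top',) [0.5412 0.2003] 8.43
[[0.  0.  0.  0.  0.  0.  0.  0.  0.  0.  0.  0.  0.  0.  0.  0.  0. ]
 [0.  0.  0.  0.  0.  0.  0.  0.  0.  0.  0.  0.  0.  0.  0.  0.  0. ]
 [0.  0.  0.  0.  0.  0.1 0.1 0.  0.  0.  0.  0.  0.  0.  0.  0.  0. ]
 [0.  0.  0.  0.1 0.6 0.9 0.8 0.7 0.7 0.6 0.4 0.1 0.  0.  0.  0.  0. ]
 [0.  0.  0.  0.1 0.7 0.9 0.9 0.9 0.9 0.9 0.8 0.2 0.  0.  0.  0.  0. ]
 [0.  0.  0.  0.1 0.7 0.9 0.9 0.9 0.9 0.9 0.9 0.4 0.1 0.  0.  0.  0. ]
 [0.  0.  0.  0.  0.3 0.8 0.8 0.8 0.8 0.8 0.9 0.6 0.2 0.  0.  0.  0. ]
 [0.  0.  0.  0.  0.  0.5 0.8 0.8 0.7 0.7 0.8 0.7 0.4 0.1 0.  0.  0. ]
 [0.  0.  0.  0.  0.  0.3 0.7 0.8 0.8 0.8 0.7 0.7 0.5 0.2 0.  0.  0. ]
 [0.  0.  0.  0.  0.  0.1 0.5 0.6 0.6 0.6 0.7 0.7 0.5 0.1 0.  0.  0. ]
 [0.  0.  0.  0.  0.  0.  0.1 0.2 0.2 0.2 0.3 0.3 0.2 0.  0.  0.  0. ]
 [0.  0.  0.  0.  0.  0.  0.  0.  0.  0.  0.  0.  0.  0.  0.  0.  0. ]]
pred pos of coupler centre [0.6 0.2] x axis [ 1.  -0.1]
```

View pics/a5.png

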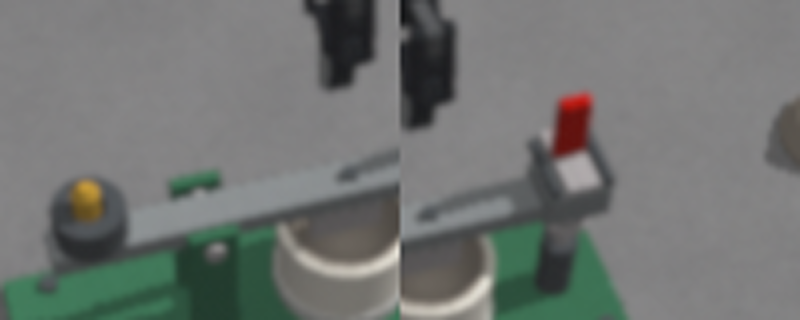

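Ring sits flat on its seat with the pin tip showing through (left half, 88,195). The tab is upright at right (573,125), measured at (0.542, 0.2005, 0.192).

```bash
python3 -c "
from h import *
avg(3)
plan((.5418,.2003,.255),86.9,7)"
```

```text
avg [0.5422 0.0582 0.298 ] sd [0.0001 0.0008 0.0004] th 86.89 t 12.45
t 12.45 p [0.5421 0.0574 0.2976] th 86.79 down [-0.    -0.001 -1.   ]
[{"tx": 0.82, "ty": -0.05, "tz": 0.24, "roll": -0.0}, {"tx": 0.82, "ty": -0.05, "tz": 0.24, "roll": -0.0}, {"tx": 0.82, "ty": -0.05, "tz": 0.24, "roll": -0.0}, {"tx": 0.82, "ty": -0.05, "tz": 0.24, "roll": -0.0}, {"tx": 0.82, "ty": -0.05, "tz": 0.24, "roll": -0.0}]
[{"tx": 0.82, "ty": -0.05, "tz": 0.24, "roll": -0.0}, {"tx": 0.82, "ty": -0.05, "tz": 0.24, "roll": -0.0}]
```

{"fn": "carry_out", "kwargs": {
  "deltas": [
    {"tx":0.82,"ty":-0.05,"tz":0.24,"roll":0},
    {"tx":0.82,"ty":-0.05,"tz":0.24,"roll":0},
    {"tx":0.82,"ty":-0.05,"tz":0.24,"roll":0},
    {"tx":0.82,"ty":-0.05,"tz":0.24,"roll":0},
    {"tx":0.82,"ty":-0.05,"tz":0.24,"roll":0}
  ]
}}

```text
t: 12.95
ee_pos: [0.5417, 0.1605, 0.2669]
orientation: [2.284, 2.157, -0.002]
ft_force: [0.5, 0.4, 0.2]
grip_width: 0.0852
grip_force: 0.0
```

{"fn": "carry_out", "kwargs": {
  "deltas": [
    {"tx":0.82,"ty":-0.05,"tz":0.24,"roll":0},
    {"tx":0.82,"ty":-0.05,"tz":0.24,"roll":0},
    {"tx":0,"ty":0,"tz":0,"roll":0},
    {"tx":0,"ty":0,"tz":0,"roll":0},
    {"tx":0,"ty":0,"tz":0,"roll":0}
  ]
}}

```text
t: 13.45
ee_pos: [0.5418, 0.2007, 0.2555]
orientation: [2.283, 2.157, -0.001]
ft_force: [0.4, -0.5, 0.1]
grip_width: 0.0854
grip_force: 0.0
```

```bash
python3 -c "
from h import *
avg(4)
plan((.5418,.2003,.196),86.9,4)"
```

```text
avg [0.5417 0.2013 0.2558] sd [0.0001 0.0004 0.0001] th 86.77 t 13.65
t 13.65 p [0.5415 0.2018 0.2558] th 86.81 down [ 0.001 -0.001 -1.   ]
[{"tx": -0.02, "ty": 0.0, "tz": 0.6, "roll": -0.0}, {"tx": -0.02, "ty": 0.0, "tz": 0.6, "roll": -0.0}, {"tx": -0.02, "ty": 0.0, "tz": 0.6, "roll": -0.0}, {"tx": -0.02, "ty": 0.0, "tz": 0.6, "roll": -0.0}]
```

{"fn": "carry_out", "kwargs": {
  "deltas": [
    {"tx":-0.02,"ty":0,"tz":0.6,"roll":0},
    {"tx":0,"ty":0,"tz":0.6,"roll":0},
    {"tx":0,"ty":0,"tz":0.6,"roll":0},
    {"tx":0,"ty":0,"tz":0.6,"roll":0},
    {"tx":0,"ty":0,"tz":0,"roll":0}
  ]
}}

```text
t: 14.15
ee_pos: [0.5387, 0.2016, 0.1917]
orientation: [-2.277, -2.16, 0.01]
ft_force: [0.3, 0.0, 0.5]
grip_width: 0.0855
grip_force: 0.0
```

{"fn": "carry_out", "kwargs": {
  "deltas": [
    {"tx":0,"ty":0,"tz":0,"roll":0},
    {"tx":0,"ty":0,"tz":0,"roll":0},
    {"tx":0,"ty":0,"tz":0,"roll":0},
    {"tx":0,"ty":0,"tz":0,"roll":0},
    {"tx":0,"ty":0,"tz":0,"roll":0}
  ],
  "hand": 1,
  "force": 60
}}

```text
t: 14.65
ee_pos: [0.5413, 0.2028, 0.1961]
orientation: [2.28, 2.161, 0.002]
ft_force: [-0.9, -1.0, 0.3]
grip_width: 0.0124
grip_force: 1.8
```

{"fn": "carry_out", "kwargs": {
  "deltas": [
    {"tx":0,"ty":0,"tz":0,"roll":0},
    {"tx":0,"ty":0,"tz":0,"roll":0},
    {"tx":0,"ty":0,"tz":0,"roll":0}
  ]
}}

```text
t: 14.95
ee_pos: [0.5416, 0.2028, 0.1962]
orientation: [2.28, 2.16, 0.002]
ft_force: [0.7, 0.2, 2.3]
grip_width: 0.0114
grip_force: 59.3
```

{"fn": "carry_out", "kwargs": {
  "deltas": [
    {"tx":0,"ty":-0.2,"tz":0,"roll":0},
    {"tx":0,"ty":-0.2,"tz":0,"roll":0},
    {"tx":0,"ty":-0.2,"tz":0,"roll":0},
    {"tx":0,"ty":-0.04,"tz":0,"roll":0},
    {"tx":0,"ty":0,"tz":0,"roll":0}
  ]
}}

```text
t: 15.45
ee_pos: [0.5283, 0.2035, 0.1963]
orientation: [2.278, 2.158, 0.011]
ft_force: [9.5, 1.3, -3.0]
grip_width: 0.0112
grip_force: 58.7
```

{"fn": "carry_out", "kwargs": {
  "deltas": [
    {"tx":0,"ty":0,"tz":0,"roll":0},
    {"tx":0,"ty":0,"tz":0,"roll":0}
  ]
}}

```text
t: 15.65
ee_pos: [0.5285, 0.2034, 0.1962]
orientation: [2.279, 2.157, 0.012]
ft_force: [9.3, 0.9, -2.7]
grip_width: 0.0114
grip_force: 58.7
```

{"fn": "carry_out", "kwargs": {
  "deltas": [
    {"tx":0,"ty":-0.06,"tz":0,"roll":0},
    {"tx":-0.07,"ty":0,"tz":-0.21,"roll":0},
    {"tx":-0.08,"ty":0,"tz":-0.21,"roll":0},
    {"tx":-0.08,"ty":0,"tz":-0.2,"roll":0},
    {"tx":-0.08,"ty":0,"tz":-0.2,"roll":0}
  ]
}}

```text
t: 16.15
ee_pos: [0.5264, 0.1963, 0.2161]
orientation: [2.28, 2.158, 0.013]
ft_force: [9.8, 1.5, -6.9]
grip_width: 0.0116
grip_force: 58.4
```

{"fn": "carry_out", "kwargs": {
  "deltas": [
    {"tx":0,"ty":0,"tz":0,"roll":0},
    {"tx":0,"ty":0,"tz":0,"roll":0}
  ]
}}

```text
t: 16.35
ee_pos: [0.5266, 0.1961, 0.2163]
orientation: [2.28, 2.157, 0.013]
ft_force: [9.7, 1.6, -5.1]
grip_width: 0.011
grip_force: 58.5
```

{"fn": "carry_out", "kwargs": {
  "deltas": [
    {"tx":-0.09,"ty":0,"tz":-0.2,"roll":0},
    {"tx":-0.1,"ty":0,"tz":-0.2,"roll":0},
    {"tx":-0.1,"ty":0,"tz":-0.2,"roll":0},
    {"tx":-0.1,"ty":0,"tz":-0.19,"roll":0},
    {"tx":-0.11,"ty":0,"tz":-0.19,"roll":0}
  ]
}}

```text
t: 16.85
ee_pos: [0.5256, 0.1839, 0.2405]
orientation: [2.28, 2.158, 0.013]
ft_force: [9.6, 2.0, -6.0]
grip_width: 0.0114
grip_force: 58.3
```

{"fn": "carry_out", "kwargs": {
  "deltas": [
    {"tx":-0.12,"ty":0,"tz":-0.19,"roll":0},
    {"tx":-0.12,"ty":0,"tz":-0.18,"roll":0},
    {"tx":-0.12,"ty":0,"tz":-0.18,"roll":0},
    {"tx":-0.13,"ty":0,"tz":-0.18,"roll":0},
    {"tx":-0.13,"ty":0,"tz":-0.18,"roll":0}
  ]
}}

```text
t: 17.35
ee_pos: [0.5246, 0.1686, 0.2632]
orientation: [2.28, 2.158, 0.014]
ft_force: [9.0, 2.3, -6.4]
grip_width: 0.0113
grip_force: 58.3
```

{"fn": "carry_out", "kwargs": {
  "deltas": [
    {"tx":-0.1,"ty":0,"tz":-0.13,"roll":0},
    {"tx":-0.1,"ty":0,"tz":-0.13,"roll":0},
    {"tx":0,"ty":0,"tz":0,"roll":0},
    {"tx":0,"ty":0,"tz":0,"roll":0},
    {"tx":0,"ty":0,"tz":0,"roll":0}
  ]
}}

```text
t: 17.85
ee_pos: [0.5243, 0.1635, 0.2696]
orientation: [2.28, 2.158, 0.013]
ft_force: [8.7, 0.2, -5.9]
grip_width: 0.0113
grip_force: 58.4
```

```bash
python3 - <<'E'
from h import *
avg(3); s=ctrl.state(); print(np.round(s["ft_force"],1),s["grip_width"],s["grip_force"])
a=ctrl.read_camera("scene")
cv2.imwrite("pics/a6.png",cv2.resize(a[110:270,190:350,::-1],(600,600),interpolation=cv2.INTER_CUBIC))
E
```

```text
avg [0.5244 0.1635 0.2696] sd [0. 0. 0.] th 86.85 t 18.0
[ 9.7  0.5 -4.7] 0.011588858106954281 58.4289425611496
```

View pics/a6.png

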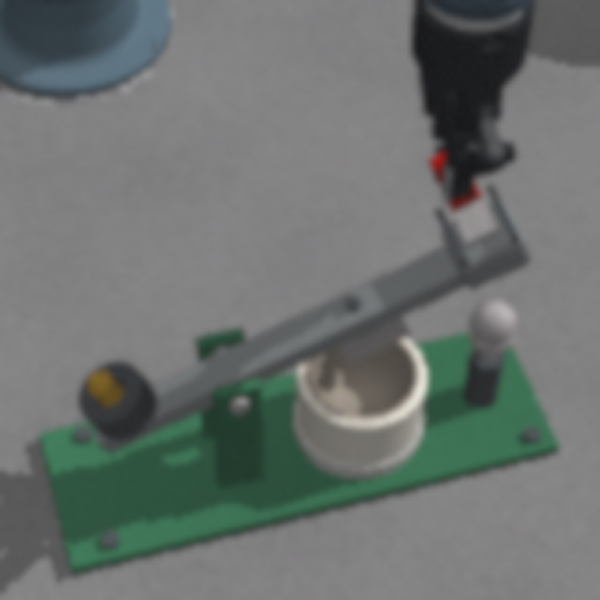

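The arm is raised: coupler clear of the ball (495,320), tab held between the fingers (455,180), ring still on the pin (118,400). Tip rise is about 78 mm and the arm is still, so I'm handing in.

```bash
python3 -c "
from cell import ctrl
print(ctrl.close_job())"
```

```text
the job is handed in; nothing more can be done
None
```

I handed the job in at about 18 s on the robot clock: the ring is seated on its pin, and the arm is held still by the pulled latch tab with its end about 78 mm up; I kept clear of the bottle, bowl and lid, but no verdict came back.

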